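Take a dish lamp apart for packing

TASK

The display lamp has been sold: take it apart for packing without forcing the bulb or dropping anything, leaving the tumbler, canister and bowl where they stand. Press the bayonet bulb in against its spring, turn it anticlockwise until it is free, draw it out and stand it cap-down in the square pocket of the cardboard carton. Then give the black lock ring a quarter turn anticlockwise, lift it off and lay it flat in the carton's open bay, and last lift off the brass dish and lay it flat, collar up, in the middle of the grey mat.

Things in the scene. Friction and masses are not known exactly. Their poses are not given: they have to be found in the camera images.
- socket: The lampholder of a heavy table lamp that stays put (foot 132 mm across). Origin: centre of the shoulder the dish rests on, 195 mm above the table. z: axis of the lamp head, out of the socket, always leaning 32 degrees from vertical, broadly towards the robot. All parts come off along +z; anticlockwise = positive about +z. Along z in mm: dish 0-24, ring 24-40, bulb's globe centre 89.
- socket_mouth (a point): Mouth of the socket's steel sleeve (bore 25 mm, outside 33), 42 mm from the socket's origin, same axes. A spring pushes the locked bulb out with 4 N, 0.5 N more per mm. Hooks hold its pins till it is pressed in over 4 mm (bottoms at 7) and turned anticlockwise to a stop, 40 to 80 degrees on (to be felt: 0.2 N m is plenty); eased off the stop it draws straight out: pins clear at 12 mm, cap at 21.
- bulb_globe (a point): Centre of the round globe (54 mm across) of a warm-white glass bulb, about 50 g, 95 mm long, locked in the socket at the start. z: the bulb's axis, from the cap out through the globe. Below the globe a neck 26 mm across, then the metal cap, 22 mm across, 30 mm long, with two side pins 9 mm above its end. Ring and dish cannot pass over the globe.
- bulb_cap (a point): Centre of the flat end of the bulb's cap, 68 mm from the globe's centre along the bulb's -z.
- ring_mid (a point): Centre (half-way up) of the black ribbed lock ring: 54 mm outside, 45 mm bore, 16 mm high, 50 g; z its axis, out of the socket. It sits on the dish's collar, below the bulb. Two inner lugs sit under pads of the socket: it is free when turned anticlockwise by 55 to 110 degrees (90 is best, stop near 115). Then it lies loose and is lifted off along the socket's z: 20 mm clears the sleeve.
- dish_collar (a point): Centre (half-way up) of the collar of the brass dish: collar 53 mm outside, 45 mm bore, 24 mm high; the dish's underside is 12 mm below this point, the collar's top 12 mm above. Round the collar's foot a disc 3 mm thick, 160 mm across, with a rim 10 mm high; about 220 g. z: its axis, out of the collar. With the ring off it is loose; 45 mm along the socket's z clears the sleeve.
- pocket (a point): Centre of the floor (4 mm above the table) of the square bulb pocket, 42 by 42 mm and 36 mm deep, in a low cardboard carton 220 by 150 mm, 40 mm high, fixed to the table. x and y along the carton's sides; the carton's open bay lies on the -x side.
- ring_bay (a point): Centre of the floor (4 mm above the table) of the carton's open bay, 163 mm along x by 140 mm along y, walls 36 mm high, same axes as the pocket. The ring goes here.
- mat_top (a point): Centre of the top of a square grey felt mat, 220 by 220 by 4 mm, fixed to the table. The dish goes here.
- tumbler: Bystander: amber tumbler, 76 mm across, 100 mm high, standing; origin at its foot.
- canister: Bystander: blue ceramic canister with a wooden cap, 84 mm across, 110 mm high; origin at its foot.
- bowl: Bystander: small white bowl, 110 mm across, 45 mm high; origin at its foot.
There are look-alikes about, which are no part of the job. Of the things that look like the part that bears dish_collar, the smallest one is meant.

How it is judged:
On the way, in this order (a step that is already met when the one before it is completed fails the run):
1. the bulb is pressed in against its spring (z of bulb_cap in the frame of socket below 0.0176 m), for 0.05 s.
2. the bulb is out of the socket (z of bulb_cap in the frame of socket above 0.045 m), for 0.1 s.
3. the bulb stands cap-down in the carton's pocket, let go (x of bulb_globe in the frame of pocket between -0.03 and 0.03 m and y of bulb_globe in the frame of pocket between -0.03 and 0.03 m and z of bulb_cap in the frame of pocket between -0.006 and 0.012 m and angle between bulb_globe's own z axis and vertical below 0.6 rad and linear speed of bulb below 0.02 m/s and contact force between the fingers and bulb below 0.1 N), for 0.2 s.
4. the lock ring is off the socket (z of ring_mid in the frame of socket above 0.052 m), for 0.1 s.
5. the ring lies flat in the carton's bay, let go (x of ring_mid in the frame of ring_bay between -0.052 and 0.052 m and y of ring_mid in the frame of ring_bay between -0.052 and 0.052 m and z of ring_mid in the frame of ring_bay between 0.003 and 0.013 m and angle between ring_mid's own z axis and vertical below 0.2 rad and linear speed of ring below 0.02 m/s and contact force between the fingers and ring below 0.1 N), for 0.2 s.
6. the dish lies flat on the mat, collar up, let go (horizontal distance between dish_collar and mat_top below 0.035 m and z of dish_collar in the frame of mat_top between 0.008 and 0.017 m and angle between dish_collar's own z axis and vertical below 0.1 rad and linear speed of dish below 0.02 m/s and contact force between the fingers and dish below 0.1 N), for 0.2 s.
At the end, for the whole second after the job is handed in: Bulb cap-down in the pocket (globe within 30 mm of its centre both ways, cap within 12 mm of the floor, lean under 0.6 rad), ring flat on the bay's floor (within 52 mm of its centre along both sides), dish flat on the mat, collar up, within 35 mm of its centre; all at rest (x of bulb_globe in the frame of pocket between -0.03 and 0.03 m and y of bulb_globe in the frame of pocket between -0.03 and 0.03 m and z of bulb_cap in the frame of pocket between -0.006 and 0.012 m and angle between bulb_globe's own z axis and vertical below 0.6 rad and linear speed of each of bulb, ring, dish below 0.02 m/s and x of ring_mid in the frame of ring_bay between -0.052 and 0.052 m and y of ring_mid in the frame of ring_bay between -0.052 and 0.052 m and z of ring_mid in the frame of ring_bay between 0.003 and 0.013 m and angle between ring_mid's own z axis and vertical below 0.2 rad and horizontal distance between dish_collar and mat_top below 0.035 m and z of dish_collar in the frame of mat_top between 0.008 and 0.017 m and angle between dish_collar's own z axis and vertical below 0.1 rad); the robot touches nothing.
It fails at once if tumbler, canister or bowl is moved more than 20 mm or tipped (distance of any of tumbler, canister, bowl from where it was at the start of the episode above 0.02 m or angle between any of tumbler, canister, bowl's own z axis and vertical above 0.3 rad).
It fails at once if the bulb is dropped (falls free of the gripper faster than 0.8 m/s) (contact force between the fingers and bulb below 0.1 N and linear speed of bulb above 0.8 m/s).
It fails at once if the ring is dropped (falls free of the gripper faster than 0.8 m/s) (contact force between the fingers and ring below 0.1 N and linear speed of ring above 0.8 m/s).
It fails at once if the dish is dropped (falls free of the gripper faster than 0.8 m/s) (contact force between the fingers and dish below 0.1 N and linear speed of dish above 0.8 m/s).
It fails at once if the bulb is wrenched: more than 200 N of contact force between it and the socket (contact force between bulb and socket above 200 N).
It also fails if it takes over 72 s, if anything falls off the work surface, if the arm or the gripper's body presses on something with over 40 N, if the wrist force passes 120 N, or if a joint passes its speed limit or range.

ROBOT

A 6-joint arm with a two-finger parallel gripper is mounted at the origin on the work surface. World frame = base frame: x ahead of the robot, y to its left, z up, the work surface at z = 0. Lengths are in m, angles in rad, forces in N, time in s.
With the tool pointing down it reaches from about 0.3 to 0.875 m from the base axis. Payload 6.4 kg.
Tool frame: the origin (TCP) lies on the centre line of the jaws, within the pads' length; the fingertips stand ctrl.tip_extent ahead of it and the grasp point (between the pads) lies 8 mm behind it (ctrl.tip_extent is the distance from the TCP to the fingertips, in m); z points along the fingers, y is the line along which they close (so a half turn about z gives the same grasp; the last joint's range is limited). The gripper opens to 85 mm and grips with 20 to 120 N. Pads are 22 mm wide; open, the fingers measure 114 mm over their backs; the gripper's body (76 mm by 85 mm) begins 54 mm behind the grasp point. The pads swing forward as they close: fully open they stand 13 mm farther back than shut.
Start: joints at [-0.206, 0.181, 1.607, -0, 1.354, -0.206], TCP at [0.575, 0, 0.242] pointing down, gripper open.
Joint ranges: [-2.99, 2.99], [-0.89, 2.07], [0.3, 2.58], [-1.14, 4.28], [0, 2.63], [-3.12, 3.12]. Speed limits (rad/s): [2.57, 2.57, 3.01, 3.14, 3.14, 3.14].

INTERFACE

Orientations are given as a unit quaternion [w, x, y, z].
In Python, from bench import ctrl gives the robot as it stands.
- The arm moves only by the shell command python3 -m handwheel 'ROWS'. ROWS is JSON, a list of rows, each a list of 7 numbers: the turn, a rotation vector about the tool's x, y, z as a fraction of full scale, then the shift along the tool's x, y, z as a fraction of full scale, then the opening, from 0 (shut) to 1 (fully open). In form: [[rx, ry, rz, x, y, z, jaw], ...]. A call has exactly 8 rows; each row shifts and turns the commanded pose from where the row before left it, along the tool's axes as they then stand; what a row does not reach is not made up. Full scale, the value 1, is 300 mm for a shift and pi rad for a turn. A row lasts 1/10 s, in which the tool goes at most 50 mm and 8.59 degrees, less where a joint would pass 70% of its speed; a pose out of reach is approached as far as the arm can. A call with a number of a shift or a turn outside -1 to 1 is refused whole. A call with a gripper value outside its range is refused whole. The fingers move at their own pace and stop on an object; the grip force is fixed at half the most. Time passes only in rows, so rows that do not move let the fingers close, or fill a call up. It gives the time, the measured TCP pose, the force, the opening and the grip force at its end, in the units of the state.
- ctrl.get_obs(): the state, without advancing time (a new reading comes with each control period).
- ctrl.camera(name): name is "scene" or "side" or "wrist"; returns the picture (384x512x3 uint8, blue, green, red); there is no depth.
- ctrl.camera_model(name): a dict with "camera_matrix" (3x3 intrinsics, pixels), "cam_to_world" (4x4, takes a point from camera to world coordinates). Camera axes: x right, y up, looking along -z (the intrinsics and any distortion apply to the point x, -y, -z); pixel columns grow to the right and rows downward; lengths in m; the calibration is good to about 2 mm. A picture is of the moment at which its call begins: read the wrist's pose just before it. camera_model takes no time and is no camera call; for the wrist camera it gives the pose at the moment of the call.
- ctrl.hand_in(): hands the job in; it is judged then, once.
The state is a dict: "time_s": time; "q": joint angles; "dq": joint speeds; "joint_efforts": joint torques, N m; "eef_pos": TCP position; "eef_rot": TCP orientation; "wrist_force": force on the tool from outside, world axes, zero at the start; "torque": the same for the moment, N m; "opening": opening from 0.0 (shut) to 1.0 (fully open); "grasp_force": force on a finger pad.
Only numpy, scipy, OpenCV 4.12 (cv2) and the standard library are available. Lean on these libraries where they do the work, as an engineer would, in place of code of your own. Each camera call takes 0.05 s, during which the arm holds its last target. There are 200 camera calls.

## Working session

There is one attempt and no reset: what is moved stays moved. The work goes in short steps, Python scripts to look and compute and a shell command to move; the robot and the scene stay as the last step left them, time stands still between calls to the robot, and variables do not carry over. Pictures are saved under pics/ and viewed, at most 10 in all, crops included, and the job is handed in when it is done.

```bash
ls; mkdir -p pics; python3 - <<'E'
from bench import ctrl
import cv2,numpy as np
for n in ("scene","side"):
    cv2.imwrite(f"pics/{n}0.png",ctrl.camera(n))
    m=ctrl.camera_model(n);print(n,np.round(m["camera_matrix"],1).tolist(),np.round(m["cam_to_world"],3).tolist())
print(ctrl.get_obs(),ctrl.tip_extent)
E
```

```text
pics
scene [[354.0, 0.0, 255.5], [0.0, 354.0, 191.7], [0.0, 0.0, 1.0]] [[0.794, -0.471, 0.384, 0.838], [0.607, 0.629, -0.485, -0.46], [-0.013, 0.618, 0.786, 0.916], [0.0, 0.0, 0.0, 1.0]]
side [[426.6, 0.0, 253.8], [0.0, 426.6, 185.2], [0.0, 0.0, 1.0]] [[0.985, 0.11, -0.132, 0.328], [-0.171, 0.548, -0.819, -0.961], [-0.018, 0.83, 0.558, 0.814], [0.0, 0.0, 0.0, 1.0]]
{'time_s': 0.1, 'q': array([-2.06279182e-01,  1.81494695e-01,  1.60791015e+00, -5.04015652e-06,
        1.35380780e+00, -2.06319120e-01]), 'dq': array([ 0.00100887,  0.0009234 , -0.00216377, -0.00017717, -0.0007806 ,
       -0.00013889]), 'joint_efforts': array([-2.02498759e-04, -4.45872438e+01, -3.52238703e+01, -4.27332343e-04,
        4.16999465e-03,  3.20961749e-05]), 'eef_pos': array([5.74515090e-01, 1.29397535e-04, 2.41457482e-01]), 'eef_rot': array([-6.76585801e-04,  7.07092044e-01,  7.07121054e-01, -4.45346793e-04]), 'wrist_force': array([ 0.47000015, -0.62170583, -0.07717825]), 'torque': array([ 0.01305139,  0.01024435, -0.00659311]), 'grasp_force': 0.0, 'opening': 0.9961098381204774} 0.011
```

View pics/scene0.png

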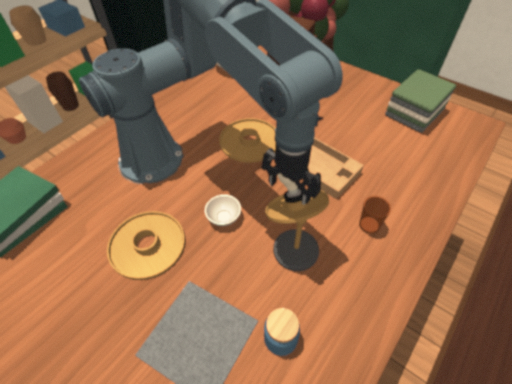

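View pics/side0.png

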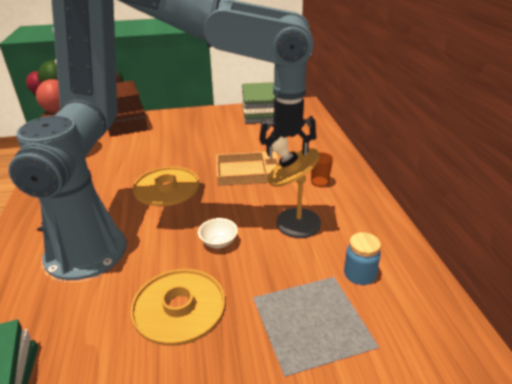

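Dish candidates in the scene picture: the discs on the table at (146,244) and (248,140), and the one on the lamp at (297,207). The lamp one is meant. The gripper hides its head, so I'll move the arm clear.

```bash
python3 -m handwheel '[[0,0,0,0,0,-0.16,1],[0,0,0,0,0,-0.16,1],[0,0,0,0,0,-0.16,1],[0,0,0,0,-0.05,-0.1,1],[0,0,0,0.12,-0.1,0,1],[0,0,0,0.12,-0.1,0,1],[0,0,0,0.12,-0.1,0,1],[0,0,0,0.12,-0.1,0,1]]'
cat > h.py <<'E'
from bench import ctrl
import cv2,numpy as np
def ray(n,u,v,m=None):
    m=m or ctrl.camera_model(n);K=np.array(m["camera_matrix"]);T=np.array(m["cam_to_world"])
    d=np.linalg.solve(K,[u,v,1.]);d=T[:3,:3]@(d*[1,-1,-1]);return T[:3,3],d/np.linalg.norm(d)
def plane(n,u,v,z,m=None):
    o,d=ray(n,u,v,m);return o+d*(z-o[2])/d[2]
def tri(*obs):
    A=np.zeros((3,3));b=np.zeros(3);R=[ray(*o) for o in obs]
    for o,d in R:
        P=np.eye(3)-np.outer(d,d);A+=P;b+=P@o
    x=np.linalg.solve(A,b);return x,[np.linalg.norm((np.eye(3)-np.outer(d,d))@(x-o)) for o,d in R]
def proj(n,p,m=None):
    m=m or ctrl.camera_model(n);K=np.array(m["camera_matrix"]);T=np.array(m["cam_to_world"])
    c=(T[:3,:3].T@(np.asarray(p)-T[:3,3]))*[1,-1,-1];q=K@c;return q[:2]/q[2]
E
python3 - <<'E'
from h import *
a=ctrl.camera("scene");b=ctrl.camera("side")
cv2.imwrite("pics/scene1f.png",a);cv2.imwrite("pics/side1f.png",b)
A=cv2.resize(a[110:290,190:400],None,fx=1.9*1,fy=1.9,interpolation=2)
B=cv2.resize(b[110:290,190:400],None,fx=1.9,fy=1.9,interpolation=2)
cv2.imwrite("pics/both1.png",np.hstack([A,B]));print(A.shape)
E
```

```text
time_s: 0.9
eef_pos: [0.4385, 0.145, 0.4159]
eef_rot: [-0.0, 0.707, 0.707, -0.0]
wrist_force: [-0.4, -0.2, 0.3]
opening: 1.002
grasp_force: 0.0
(342, 399, 3)
```

View pics/both1.png

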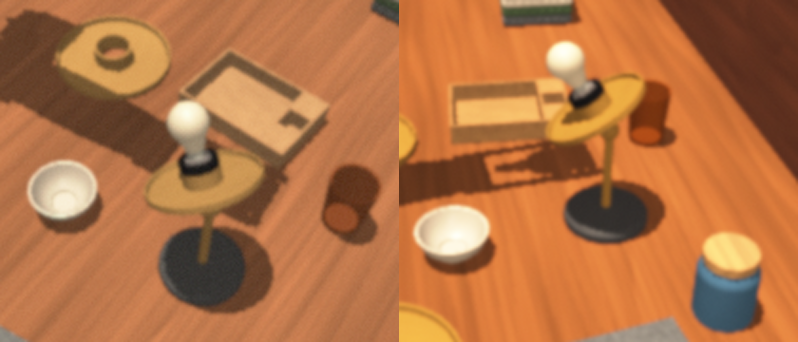

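The left crop is scene and the right is side. The lamp stands clear. The globe is at crop (188,122) and (567,63), the black ring just below it, and the dish at (205,182) and (597,107). This dish is clearly smaller than the table ones. The carton's pocket shows at crop (293,120).

```bash
cat > m1.py <<'E'
from h import *
def big(mask,near):
    n,l,s,c=cv2.connectedComponentsWithStats(mask.astype(np.uint8))
    i=min(range(1,n),key=lambda i:np.hypot(*(c[i]-near)) if s[i,4]>25 else 1e9);return (l==i),c[i],s[i]
res={}
out=[]
for n,g,f,d in (("scene",(289,174),(297,250),(298,206)),("side",(279,143),(299,222),(294,167))):
    im=cv2.imread(f"pics/{n}1f.png");h=cv2.cvtColor(im,cv2.COLOR_BGR2HSV).astype(int);H,S,V=h[...,0],h[...,1],h[...,2]
    W,c,s=big((S<75)&(V>120),g);dt=cv2.distanceTransform(np.pad(W,1).astype(np.uint8),2,5);r=dt.max();ys,xs=np.where(dt>r-0.4);gl=np.array([xs.mean()-1,ys.mean()-1])
    D,c2,s2=big((V<75)&(S<160),f)
    e=None
    B,c3,s3=big((H>17)&(H<30)&(S>110)&(V>90),d)
    cs,_=cv2.findContours(B.astype(np.uint8),0,1);hull=cv2.convexHull(max(cs,key=cv2.contourArea))
    G,c4,s4=big((S<40)&(V>80)&(V<190),(197,335) if n=="scene" else (315,325))
    cm,_=cv2.findContours(G.astype(np.uint8),0,1);q=cv2.minAreaRect(max(cm,key=cv2.contourArea))
    print(n,"globe",gl,r,s,"foot",c2,s2,"dish",c3,s3,"mat",c4,s4)
    res[n]=(gl,c2,c4)
    o=im.copy();cv2.circle(o,tuple(int(x) for x in gl),int(r),(255,0,0),1);o[D]=(255,0,255);o[B]=(0,255,0);o[G]=(255,255,0)
    out.append(cv2.resize(o[100:384,100:400],None,fx=1.33,fy=1.33))
print("globe",tri(("scene",*res["scene"][0]),("side",*res["side"][0])))
for n in res: print(n,"foot",plane(n,*res[n][1],0.015),"mat",plane(n,*res[n][2],.004))
cv2.imwrite("pics/mask1.png",np.hstack(out))
E
python3 m1.py
```

```text
scene globe [288.6 173.8] 9.7876 [279 163  21  33 450] foot [297.30793651 250.74444444] [ 276  231   43   40 1260] dish [279.57258065 319.74193548] [269 310  23  24 124] mat [197.19123726 338.69385506] [ 137  283  119  101 7258]
side globe [276.25 138.75] 6.3938 [269 133  17  13 168] foot [300.59244792 221.51041667] [279 208  41  29 768] dish [296.25358852 167.29425837] [271 152  46  31 418] mat [306.17241379 326.11494253] [299 317  14  20  87]
globe (array([0.55294915, 0.02884581, 0.27696759]), [np.float64(0.00372690304277628), np.float64(0.0037269030427764666)])
scene foot [ 0.62418369 -0.00281215  0.015     ] mat [ 0.55831127 -0.35164063  0.004     ]
side foot [ 0.61951412 -0.00628098  0.015     ] mat [ 0.53767604 -0.36175539  0.004     ]
```

View pics/mask1.png

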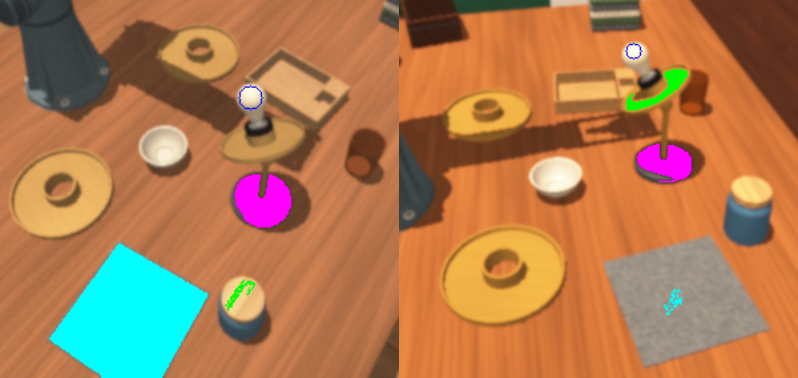

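The globe circle is good in scene but off in side, and the mat is cut off at the bottom in scene. I'll refine the side measurement, get the ring and dish points, and check the wrist camera's mounting.

```bash
cat > m2.py <<'E'
from h import *
from m1 import big
im=cv2.imread("pics/side1f.png");h=cv2.cvtColor(im,cv2.COLOR_BGR2HSV).astype(int);H,S,V=h[...,0],h[...,1],h[...,2]
W=(S<130)&(V>110);W,c,s=big(W,(279,143));dt=cv2.distanceTransform(np.pad(W,1).astype(np.uint8),2,5);r=dt.max();ys,xs=np.where(dt>r-0.4);gs=(xs.mean()-1,ys.mean()-1)
print("globe side",gs,r,s)
g=tri(("scene",288.6,173.8),("side",*gs));print(g)
rb={}
for n,p in (("scene",(295,196)),("side",(288,161))):
    im2=cv2.imread(f"pics/{n}1f.png");R,c,s=big(im2.max(2)<70,p);rb[n]=c;print("ring",n,c,s)
rg=tri(("scene",*rb["scene"]),("side",*rb["side"]));print("ring",rg)
a=g[0]-rg[0];print("axis",a,np.linalg.norm(a),np.degrees([np.arctan2(a[1],a[0]),np.arccos(a[2]/np.linalg.norm(a))]))
G,c,s=big(cv2.morphologyEx(((S<95)&(V>60)&(V<200)).astype(np.uint8),2,np.ones((3,3))),(315,325));print(c,s)
cm,_=cv2.findContours(G.astype(np.uint8),0,1);q=cv2.approxPolyDP(max(cm,key=cv2.contourArea),8,True)[:,0]
for p in q: print("mat",p,plane("side",*p,.004)[:2])
m=ctrl.camera_model("wrist");o=ctrl.get_obs();from scipy.spatial.transform import Rotation as Ro
R=Ro.from_quat(o["eef_rot"],scalar_first=True).as_matrix();T=np.array(m["cam_to_world"])
print(m["camera_matrix"],R.T@(T[:3,3]-o["eef_pos"]),R.T@T[:3,:3])
E
python3 m2.py | grep -v "^scene\|^side"
```

```text
globe (array([0.55294915, 0.02884581, 0.27696759]), [np.float64(0.00372690304277628), np.float64(0.0037269030427764666)])
globe side (np.float64(277.0), np.float64(141.5)) 9.993799 [268 132  25  29 434]
(array([0.55307985, 0.03054272, 0.27050812]), [np.float64(0.000376476432415791), np.float64(0.0003764764324156205)])
ring scene [294.53278689 196.68032787] [284 188  21  14 122]
ring side [288.70588235 160.82352941] [280 153  17  14  85]
ring (array([0.58331858, 0.01843898, 0.21446255]), [np.float64(0.0005085137169208216), np.float64(0.0005085137169208437)])
axis [-0.03023873  0.01210374  0.05604557] 0.06482273598819817 [158.1851252   30.16323293]
[312.3666577 325.4181916] [ 254  278  124   98 7432]
mat [334 278] [ 0.64747281 -0.23193128]
mat [254 298] [ 0.43511339 -0.25860984]
mat [285 375] [ 0.46276025 -0.46983414]
mat [377 347] [ 0.67312063 -0.44236804]
[[317.07320019   0.         251.02439051]
 [  0.         317.07320019 190.06504843]
 [  0.           0.           1.        ]] [ 0.0782445   0.00013292 -0.13091206] [[ 9.19386460e-04  9.52094727e-01  3.05801873e-01]
 [ 9.99999533e-01 -7.83849555e-04 -5.66010275e-04]
 [-2.99192736e-04  3.05802250e-01 -9.52095003e-01]]
```

```bash
python3 - <<'E'
from h import *
print("pocket~",plane("scene",344,173,.02),"corners",[plane("scene",190+u/1.9,110+v/1.9,.04)[:2].round(3) for u,v in ((229,50),(181,92),(276,165),(329,103))])
cv2.imwrite("pics/w1.png",ctrl.camera("wrist"))
for p in ((.5531,.0305,.2705),): print(proj("wrist",p))
E
```

```text
pocket~ [0.58929542 0.33391778 0.02      ] corners [array([0.415, 0.399]), array([0.404, 0.256]), array([0.621, 0.213]), array([0.627, 0.389])]
[362.43952036 288.29369163]
```

View pics/w1.png

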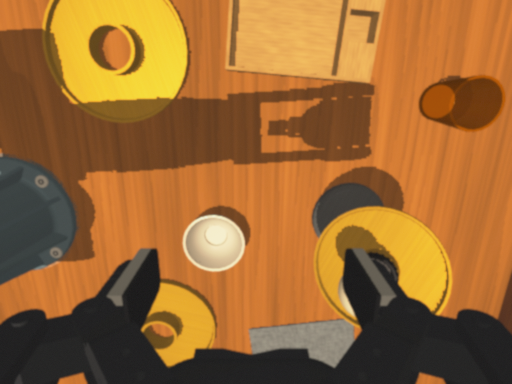

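The wrist view shows the carton at the top, with lower corners near (227,70) and (376,82) and the pocket near (365,27). The tumbler is at (462,102), and the lamp dish at (383,265) with the bulb partly behind a finger. One look from over the carton will fix the pocket.

```bash
python3 -m handwheel '[[0,0,0,0.12,0.1,0,1],[0,0,0,0.12,0.1,0,1],[0,0,0,0.12,0,0,1],[0,0,0,0,0,0,1],[0,0,0,0,0,0,1],[0,0,0,0,0,0,1],[0,0,0,0,0,0,1],[0,0,0,0,0,0,1]]'
python3 - <<'E'
from h import *
m=ctrl.camera_model("wrist");im=ctrl.camera("wrist");cv2.imwrite("pics/w2.png",im)
import json;json.dump({k:np.array(v).tolist() for k,v in m.items() if k in("camera_matrix","cam_to_world")},open("w2.json","w"))
E
```

```text
time_s: 1.85
eef_pos: [0.5002, 0.251, 0.4166]
eef_rot: [0.0, 0.708, 0.707, 0.0]
wrist_force: [0.3, 0.9, 0.5]
opening: 0.999
grasp_force: 0.0
```

View pics/w2.png

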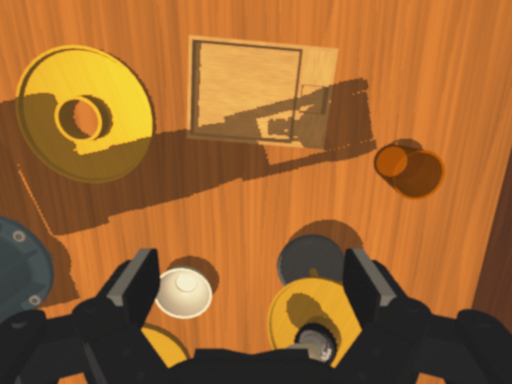

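The carton's outer top corners are at about (190,37), (337,48), (325,149) and (187,137). The pocket is at about (315,98), and the table dish at (85,115) is a decoy.

```bash
cat >> h.py <<'E'
from scipy.spatial.transform import Rotation as Ro
GL=np.array([.5531,.0305,.2705])
def ax(az):
    z=np.radians(az);t=np.radians(32);return np.array([np.sin(t)*np.cos(z),np.sin(t)*np.sin(z),np.cos(t)])
def tool(a,roll=0,xref=(0,1,0)):
    z=-np.asarray(a);x=np.array(xref,float);x-=x@z*z;x/=np.linalg.norm(x);y=np.cross(z,x)
    return np.c_[x,y,z]@Ro.from_rotvec([0,0,np.radians(roll)]).as_matrix()
def cur():
    o=ctrl.get_obs();return o["eef_pos"],Ro.from_quat(o["eef_rot"],scalar_first=True).as_matrix(),o
def go(p,R):
    p0,R0,o=cur();d=np.asarray(p)-p0;rv=Ro.from_matrix(R0.T@R).as_rotvec()
    print("turn/pi",(rv/np.pi).round(4),"rows>=%.1f"%(np.degrees(np.linalg.norm(rv))/8.59),"| shift/.3 in now-axes",(R0.T@d/.3).round(4),"in final axes",(R.T@d/.3).round(4),"mm",np.linalg.norm(d)*1e3//1)
E
python3 - <<'E'
from h import *
import json
m=json.load(open("w2.json"))
c=[plane("wrist",u,v,.04,m) for u,v in ((190,37),(337,48),(325,149),(187,137))];c=np.array(c)
print(c.round(4),[np.linalg.norm(c[i]-c[i-1]).round(3) for i in range(4)])
ctr=c.mean(0);ex=(c[1]-c[0]+c[2]-c[3]);ey=(c[0]-c[3]+c[1]-c[2]);print("yaw",np.degrees([np.arctan2(ex[1],ex[0]),np.arctan2(-ey[0],ey[1])]),ctr,"pocket",plane("wrist",315,98,.04,m))
a=ax(157);go(GL+a*.10,tool(a)); print(cur()[2]["q"].round(3))
E
```

```text
[[0.4121 0.4003 0.04  ]
 [0.6272 0.3855 0.04  ]
 [0.6202 0.2358 0.04  ]
 [0.3987 0.2553 0.04  ]] [np.float64(0.146), np.float64(0.216), np.float64(0.15), np.float64(0.222)]
yaw [-4.48459284 -3.96705555] [0.51453489 0.31921567 0.04      ] pocket [0.59920952 0.3149094  0.04      ]
turn/pi [-0.1654 -0.0648  0.0169] rows>=3.7 | shift/.3 in now-axes [-0.6666  0.0146  0.2044] in final axes [-0.6141 -0.0899  0.3182] mm 209.0
[ 0.253  0.06   1.397 -0.     1.684  0.255]
```

```bash
python3 -m handwheel '[[-0.0331,-0.013,0.0034,0,0,0,1],[-0.0331,-0.013,0.0034,0,0,0,1],[-0.0331,-0.013,0.0034,0,0,0,1],[-0.0331,-0.013,0.0034,0,0,0,1],[-0.0331,-0.013,0.0034,0,0,0,1],[0,0,0,-0.1,0,0,1],[0,0,0,-0.1,0,0,1],[0,0,0,-0.1,0,0,1]]' && python3 -m handwheel '[[0,0,0,-0.1,-0.03,0.08,1],[0,0,0,-0.1,-0.03,0.08,1],[0,0,0,-0.1,-0.03,0.08,1],[0,0,0,-0.014,0,0.078,1],[0,0,0,0,0,0,1],[0,0,0,0,0,0,1],[0,0,0,0,0,0,1],[0,0,0,0,0,0,1]]'
python3 - <<'E'
from h import *
import json
a=ax(157);go(GL+a*.10,tool(a)); print(cur()[2]["q"].round(3))
m=ctrl.camera_model("wrist");im=ctrl.camera("wrist");cv2.imwrite("pics/w3.png",im)
json.dump({k:np.array(v).tolist() for k,v in m.items() if k in("camera_matrix","cam_to_world")},open("w3.json","w"))
print(proj("wrist",GL,m),[proj("wrist",GL-a*(.089-z),m).round(1) for z in (.01,.04)])
E
```

```text
time_s: 2.7
eef_pos: [0.4901, 0.1633, 0.4328]
eef_rot: [0.253, 0.698, 0.661, 0.11]
wrist_force: [0.8, -0.4, 1.3]
opening: 0.999
grasp_force: 0.0
time_s: 3.5
eef_pos: [0.5046, 0.0529, 0.3565]
eef_rot: [0.253, 0.697, 0.661, 0.111]
wrist_force: [-1.1, 0.4, 0.3]
opening: 1.003
grasp_force: 0.0
turn/pi [ 0.0007 -0.0002  0.0006] rows>=0.0 | shift/.3 in now-axes [-0.0049 -0.0028  0.0042] in final axes [-0.0049 -0.0028  0.0042] mm 2.0
[-0.004 -0.368  1.976 -0.242  1.021  0.123]
[249.65288469 196.78392655] [array([249.8, 171.4]), array([249.7, 179.5])]
```

View pics/w3.png

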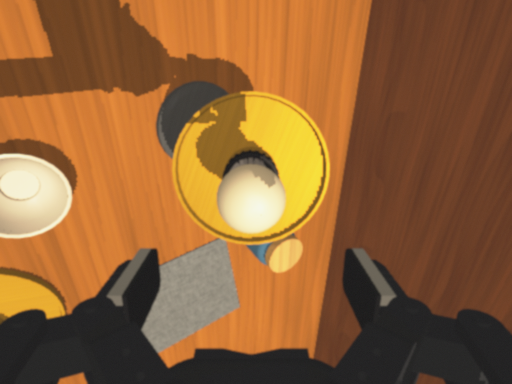

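The view is down the lamp axis. The globe is at about (251,198), with the ring peeking out behind it, and the dish outline is centred at about (251,168). I'll fit both.

```bash
python3 - <<'E'
from h import *
import json
from scipy.optimize import least_squares
m=json.load(open("w3.json"));im=cv2.imread("pics/w3.png");h=cv2.cvtColor(im,cv2.COLOR_BGR2HSV).astype(int);H,S,V=h[...,0],h[...,1],h[...,2]
W=((S<110)&(V>120)).astype(np.uint8);W[:150]=0;W[240:]=0;W[:,:210]=0;W[:,292:]=0
c=max(cv2.findContours(W,0,1)[0],key=cv2.contourArea)
pts=c[:,0];hull=cv2.convexHull(c)[:,0].astype(float);low=hull[hull[:,1]>195]
f=least_squares(lambda p:np.hypot(low[:,0]-p[0],low[:,1]-p[1])-p[2],[251,198,33],loss="soft_l1").x;print("globe",f,cv2.minEnclosingCircle(c))
B=((H>18)&(H<32)&(S>120)).astype(np.uint8);B[:80]=0;B[260:]=0;B[:,:160]=0;B[:,340:]=0
B=cv2.morphologyEx(B,2,np.ones((3,3)))
n,l,s,cc=cv2.connectedComponentsWithStats(B);i=1+s[1:,4].argmax();c=max(cv2.findContours((l==i).astype(np.uint8),0,1)[0],key=cv2.contourArea)
e=cv2.fitEllipse(cv2.convexHull(c));print("dish",e,s[i])
# invert: expected ellipse centre for rim top circle at socket z=.010
def dishc(az,g):
    a=ax(az);R=tool(a);t=np.linspace(0,6.28,60)[:-1];P=g-a*.079+.08*(np.cos(t)[:,None]*R[:,0]+np.sin(t)[:,None]*R[:,1])
    return np.array(cv2.fitEllipse(np.float32([proj("wrist",p,m) for p in P]))[0])
for az in (150,154,157,160,164): print(az,dishc(az,GL).round(2))
print("globe exp",proj("wrist",GL,m))
E
```

```text
globe [251.00283363 198.89908878  33.63611245] ((249.5, 197.0), 36.0174560546875)
dish ((251.27081298828125, 166.35459899902344), (149.66943359375, 157.54275512695312), 98.36174011230469) [  173    92   157   148 10327]
150 [247.26 171.2 ]
154 [248.73 168.  ]
157 [249.7  165.56]
160 [250.57 163.09]
164 [251.54 159.77]
globe exp [249.65288469 196.78392655]
```

```bash
sed -i 's/^GL=.*/GL=np.array([.5535,.0292,.2705])/' h.py; python3 - <<'E'
from h import *
R=tool(ax(157));print(np.array([.5531,.0305,.2705])+R@[-.0013,.0009,0])
a=ax(158);go(GL-a*.011,tool(a))
E
```

```text
[0.55374594 0.02922817 0.27118207]
turn/pi [-0.0004  0.0026  0.0009] rows>=0.1 | shift/.3 in now-axes [-0.009  -0.0016  0.3752] in final axes [-0.012  -0.002   0.3751] mm 112.0
```

```bash
python3 -m handwheel '[[0,0.0026,0.001,-0.012,-0.002,0,1],[0,0,0,0,0,0.075,1],[0,0,0,0,0,0.075,1],[0,0,0,0,0,0.075,1],[0,0,0,0,0,0.075,1],[0,0,0,0,0,0.075,1],[0,0,0,0,0,0,1],[0,0,0,0,0,0,1]]'
python3 - <<'E'
from h import *
a=ax(158);go(GL-a*.011,tool(a));o=ctrl.get_obs();print(o["wrist_force"],o["q"].round(2))
E
python3 -m handwheel '[[0,0,0,0,0,0,0],[0,0,0,0,0,0,0],[0,0,0,0,0,0,0],[0,0,0,0,0,0,0],[0,0,0,0,0,0,0],[0,0,0,0,0,0,0],[0,0,0,0,0,0,0],[0,0,0,0,0,0,0]]'
python3 - <<'E'
from h import *
a=ax(158);go(GL-a*.011,tool(a));o=ctrl.get_obs();print(o["wrist_force"],o["torque"])
E
```

```text
time_s: 4.35
eef_pos: [0.5582, 0.0261, 0.26]
eef_rot: [0.249, 0.699, 0.661, 0.113]
wrist_force: [-0.7, -0.2, 0.5]
opening: 1.0
grasp_force: 0.0
turn/pi [-0.0012  0.0002 -0.0004] rows>=0.0 | shift/.3 in now-axes [ 0.0026  0.004  -0.0029] in final axes [ 0.0026  0.0041 -0.0029] mm 1.0
[-0.69674048 -0.22176414  0.47631609] [-0.08 -0.16  2.01 -0.23  0.77  0.11]
time_s: 5.15
eef_pos: [0.5589, 0.0261, 0.2606]
eef_rot: [0.25, 0.698, 0.661, 0.114]
wrist_force: [0.8, 1.4, 5.3]
opening: 0.604
grasp_force: 61.7
turn/pi [-0.0004  0.0002 -0.0005] rows>=0.0 | shift/.3 in now-axes [ 0.0028  0.0008 -0.0022] in final axes [ 0.0028  0.0008 -0.0022] mm 1.0
[0.76570547 1.42063093 5.34981757] [ 0.06882318 -0.35653618  0.11199322]
```

```bash
python3 -m handwheel '[[0,0,0,0,0,0.005,0],[0,0,0,0,0,0.005,0],[0,0,0,0,0,0.005,0],[0,0,0,0,0,0.004,0],[0,0,0,0,0,0,0],[0,0,0,0,0,0,0],[0,0,0,0,0,0,0],[0,0,0,0,0,0,0]]'
python3 - <<'E'
from h import *
p,R,o=cur();print(R.T@o["wrist_force"],R.T@o["torque"],R.T@(p-np.array([.5589,.0261,.2606])))
E
```

```text
time_s: 5.95
eef_pos: [0.5617, 0.025, 0.256]
eef_rot: [0.25, 0.698, 0.661, 0.114]
wrist_force: [-3.7, 1.9, 8.5]
opening: 0.607
grasp_force: 62.4
[ 0.0437581   1.06732685 -9.39003103] [-0.15518885  0.12732725  0.01625556] [-3.90175652e-05  1.18004616e-04  5.49486406e-03]
```

```bash
cat > st.py <<'E'
from h import *
p,R,o=cur();print("F",(R.T@o["wrist_force"]).round(2),"M",(R.T@o["torque"]).round(3),"roll",np.degrees(Ro.from_matrix(tool(ax(158)).T@R).as_rotvec()).round(2),"q",o["q"].round(2), "globe-frame mm",(tool(ax(158)).T@(p-GL)*1e3).round(1))
E
python3 -m handwheel '[[0,0,-0.028,0,0,0,0],[0,0,-0.028,0,0,0,0],[0,0,-0.028,0,0,0,0],[0,0,-0.028,0,0,0,0],[0,0,-0.028,0,0,0,0],[0,0,-0.028,0,0,0,0],[0,0,-0.028,0,0,0,0],[0,0,0,0,0,0,0]]'; python3 st.py
python3 -m handwheel '[[0,0,-0.014,0,0,0,0],[0,0,-0.014,0,0,0,0],[0,0,0,0,0,0,0],[0,0,0,0,0,0,0],[0,0,0,0,0,0,0],[0,0,0,0,0,0,0],[0,0,0,0,0,0,0],[0,0,0,0,0,0,0]]';python3 st.py
```

```text
time_s: 6.75
eef_pos: [0.5611, 0.0253, 0.2554]
eef_rot: [0.272, 0.465, 0.842, 0.032]
wrist_force: [-5.7, 3.1, 8.7]
opening: 0.602
grasp_force: 62.3
F [  1.15   0.04 -10.78] M [-0.006  0.373 -0.032] roll [  0.16   0.04 -35.34] q [-0.08 -0.15  2.01 -0.24  0.76 -0.51] globe-frame mm [-0.5 -1.  17.3]
time_s: 7.55
eef_pos: [0.5611, 0.0253, 0.2554]
eef_rot: [0.274, 0.428, 0.861, 0.021]
wrist_force: [-5.3, 3.5, 9.1]
opening: 0.606
grasp_force: 62.3
F [  1.04   0.76 -11.04] M [-0.015  0.434  0.029] roll [  0.17   0.05 -40.23] q [-0.08 -0.15  2.01 -0.24  0.76 -0.6 ] globe-frame mm [-0.4 -1.  17.3]
```

```bash
python3 -m handwheel '[[0,0,-0.014,0,0,0,0],[0,0,-0.014,0,0,0,0],[0,0,0,0,0,0,0],[0,0,0,0,0,0,0],[0,0,0,0,0,0,0],[0,0,0,0,0,0,0],[0,0,0,0,0,0,0],[0,0,0,0,0,0,0]]';python3 st.py
python3 -m handwheel '[[0,0,-0.014,0,0,0,0],[0,0,-0.014,0,0,0,0],[0,0,0,0,0,0,0],[0,0,0,0,0,0,0],[0,0,0,0,0,0,0],[0,0,0,0,0,0,0],[0,0,0,0,0,0,0],[0,0,0,0,0,0,0]]';python3 st.py
```

```text
time_s: 8.35
eef_pos: [0.5611, 0.0252, 0.2555]
eef_rot: [0.274, 0.39, 0.879, 0.008]
wrist_force: [-4.9, 4.1, 9.6]
opening: 0.606
grasp_force: 62.3
F [  0.89   1.71 -11.37] M [0.092 0.287 0.014] roll [ 1.700e-01  4.000e-02 -4.527e+01] q [-0.08 -0.15  2.01 -0.24  0.76 -0.68] globe-frame mm [-0.6 -1.  17.3]
time_s: 9.15
eef_pos: [0.5612, 0.0248, 0.2557]
eef_rot: [0.275, 0.351, 0.895, -0.004]
wrist_force: [-4.2, 0.8, 8.9]
opening: 0.612
grasp_force: 62.2
F [-1.39 -0.36 -9.77] M [0.325 0.05  0.096] roll [ 1.800e-01  1.000e-02 -5.031e+01] q [-0.08 -0.15  2.01 -0.24  0.76 -0.77] globe-frame mm [-1.  -0.8 17.3]
```

```bash
python3 -m handwheel '[[0,0,-0.008,0,0,0,0],[0,0,-0.008,0,0,0,0],[0,0,0,0,0,0,0],[0,0,0,0,0,0,0],[0,0,0,0,0,0,0],[0,0,0,0,0,0,0],[0,0,0,0,0,0,0],[0,0,0,0,0,0,0]]';python3 st.py
```

```text
time_s: 9.95
eef_pos: [0.5611, 0.0247, 0.2556]
eef_rot: [0.274, 0.329, 0.904, -0.011]
wrist_force: [-5.2, -0.0, 9.7]
opening: 0.604
grasp_force: 62.2
F [ -1.65  -1.57 -10.8 ] M [0.364 0.075 0.309] roll [ 1.900e-01  2.000e-02 -5.315e+01] q [-0.08 -0.15  2.01 -0.24  0.76 -0.82] globe-frame mm [-1.1 -0.9 17.3]
```

```bash
python3 -m handwheel '[[0,0,0.013,0,0,0,0],[0,0,0.012,0,0,0,0],[0,0,0,0,0,0,0],[0,0,0,0,0,-0.007,0],[0,0,0,0,0,-0.007,0],[0,0,0,0,0,-0.007,0],[0,0,0,0,0,-0.007,0],[0,0,0,0,0,0,0]]';python3 st.py
```

```text
time_s: 10.75
eef_pos: [0.5569, 0.0266, 0.2622]
eef_rot: [0.274, 0.363, 0.89, 0.0]
wrist_force: [-0.7, 0.3, 3.8]
opening: 0.605
grasp_force: 61.9
F [-1.25  0.5  -3.59] M [-0.127 -0.018 -0.034] roll [ 1.90e-01  4.00e-02 -4.87e+01] q [-0.07 -0.17  2.01 -0.23  0.78 -0.75] globe-frame mm [-0.7 -1.2  9.3]
```

```bash
python3 -m handwheel '[[0,0,0,0,0,-0.01,0],[0,0,0,0,0,-0.01,0],[0,0,0,0,0,-0.01,0],[0,0,0,0,0,-0.015,0],[0,0,0,0,0,-0.02,0],[0,0,0,0,0,-0.03,0],[0,0,0,0,0,-0.04,0],[0,0,0,0,0,-0.05,0]]';python3 st.py
python3 -m handwheel '[[0,0,0,0,0,-0.1,0],[0,0,0,0,0,-0.1,0],[0,0,0,0,0,-0.1,0],[0,0,0,0,0,0,0],[0,0,0,0,0,0,0],[0,0,0,0,0,0,0],[0,0,0,0,0,0,0],[0,0,0,0,0,0,0]]';python3 st.py
python3 - <<'E'
from h import *
R=tool([0,0,1]);
for roll in (0,-45,-90): go([.598,.3128,.25],R@Ro.from_rotvec([0,0,np.radians(roll)]).as_matrix())
m=ctrl.camera_model("wrist");im=ctrl.camera("wrist");cv2.imwrite("pics/w4.png",im)
E
```

```text
time_s: 11.55
eef_pos: [0.5292, 0.038, 0.31]
eef_rot: [0.274, 0.363, 0.89, 0.0]
wrist_force: [0.6, 0.1, -0.8]
opening: 0.608
grasp_force: 62.6
F [0.08 0.28 0.97] M [ 0.09   0.282 -0.005] roll [  0.21   0.06 -48.7 ] q [-0.05 -0.28  2.01 -0.22  0.9  -0.75] globe-frame mm [ -0.6  -1.2 -47.1]
time_s: 12.35
eef_pos: [0.4858, 0.0554, 0.3843]
eef_rot: [0.273, 0.364, 0.891, -0.0]
wrist_force: [0.0, 0.2, -0.1]
opening: 0.605
grasp_force: 62.6
F [0.18 0.1  0.07] M [0.078 0.258 0.027] roll [  0.32   0.09 -48.7 ] q [-0.   -0.43  1.96 -0.22  1.1  -0.75] globe-frame mm [  -0.6   -1.5 -135. ]
turn/pi [0.1277 0.128  0.2466] rows>=6.4 | shift/.3 in now-axes [0.5545 0.7847 0.3917] in final axes [0.8581 0.374  0.4477] mm 311.0
turn/pi [0.0672 0.1629 0.0031] rows>=3.7 | shift/.3 in now-axes [0.5545 0.7847 0.3917] in final axes [0.3423 0.8712 0.4477] mm 311.0
turn/pi [-2.000e-04  1.806e-01 -2.404e-01] rows>=6.3 | shift/.3 in now-axes [0.5545 0.7847 0.3917] in final axes [-0.374   0.8581  0.4477] mm 311.0
```

View pics/w4.png

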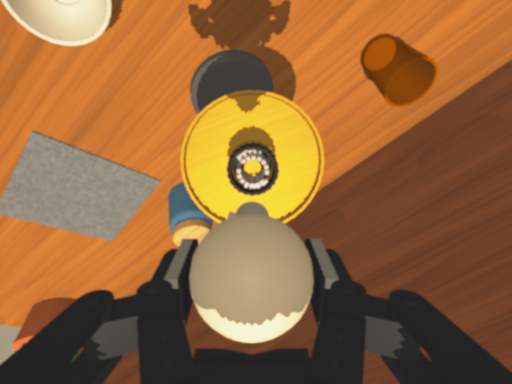

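The bulb is out and held square between the fingers at (252,278). The lamp's ring and dish sit at (253,168). Next, the carry to the pocket.

```bash
python3 -m handwheel '[[0.0134,0.0326,0.0006,0,0,0,0],[0.0134,0.0326,0.0006,0,0,0,0],[0.0134,0.0326,0.0006,0,0,0,0],[0.0134,0.0326,0.0006,0,0,0,0],[0.0134,0.0326,0.0006,0,0,0,0],[0,0,0,0.043,0.109,0.02,0],[0,0,0,0.043,0.109,0.02,0],[0,0,0,0.043,0.109,0.02,0]]' && python3 -m handwheel '[[0,0,0,0.043,0.109,0.07,0],[0,0,0,0.043,0.109,0.07,0],[0,0,0,0.043,0.109,0.07,0],[0,0,0,0.043,0.109,0.07,0],[0,0,0,0.043,0.109,0.07,0],[0,0,0,0,0,0.03,0],[0,0,0,0,0,0,0],[0,0,0,0,0,0,0]]'
cat > pk.py <<'E'
from h import *
p,R,o=cur();z=R[:,2]
Rt=np.c_[R[:,0],R[:,1],R[:,2]];go([.598,.3128,.15],tool([0,0,1],-45));print("tilt deg",np.degrees(np.arccos(-z[2])),o["q"].round(2))
E
python3 pk.py
```

```text
time_s: 13.2
eef_pos: [0.5289, 0.1529, 0.3669]
eef_rot: [0.001, 0.383, 0.924, 0.001]
wrist_force: [0.1, 0.3, -0.9]
opening: 0.608
grasp_force: 62.6
time_s: 14.0
eef_pos: [0.5981, 0.313, 0.2542]
eef_rot: [0.001, 0.382, 0.924, 0.0]
wrist_force: [-1.1, -0.8, -0.4]
opening: 0.608
grasp_force: 62.8
turn/pi [0.0005 0.0005 0.0001] rows>=0.0 | shift/.3 in now-axes [ 0.0004 -0.0014  0.3474] in final axes [-2.000e-04 -9.000e-04  3.474e-01] mm 104.0
tilt deg 0.12846295564445642 [ 0.31  0.39  1.32 -0.    1.43 -0.48]
```

```bash
python3 -m handwheel '[[0,0,0,0,0,0.1,0],[0,0,0,0,0,0.1,0],[0,0,0,0,0,0.1,0],[0,0,0,0,0,0.1,0],[0,0,0,0,0,0.07,0],[0,0,0,0,0,0.07,0],[0,0,0,0,0,0.05,0],[0,0,0,0,0,0,0]]'; python3 pk.py
python3 - <<'E'
from h import *
a=ctrl.camera("scene");b=ctrl.camera("side")
cv2.imwrite("pics/p1.png",np.hstack([cv2.resize(a[110:230,270:400],None,fx=3,fy=3),cv2.resize(b[100:220,190:320],None,fx=3,fy=3)]))
E
```

```text
time_s: 14.8
eef_pos: [0.5977, 0.3127, 0.076]
eef_rot: [0.0, 0.383, 0.924, -0.0]
wrist_force: [-1.3, 0.2, -1.1]
opening: 0.603
grasp_force: 62.8
turn/pi [-0.      0.0001 -0.0001] rows>=0.0 | shift/.3 in now-axes [-0.0004  0.001  -0.2466] in final axes [-0.0003  0.001  -0.2466] mm 73.0
tilt deg 0.017670958369364026 [ 0.31  0.57  1.45 -0.    1.13 -0.48]
```

View pics/p1.png

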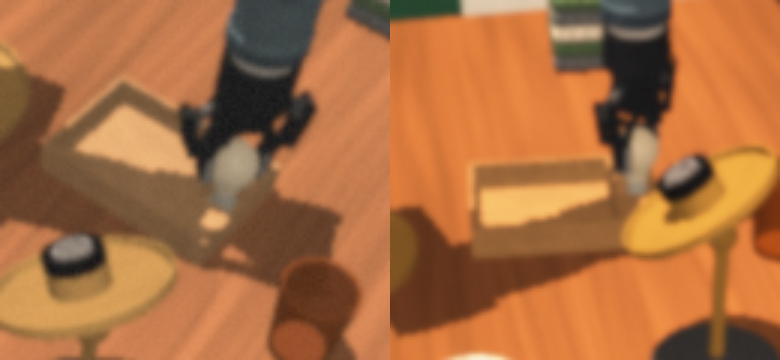

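The cap tip, at (225,205) left and (640,190) right, is over or in the pocket area, with no contact force. I'll lower it slowly.

```bash
python3 -m handwheel '[[0,0,0,0,0,0.01,0],[0,0,0,0,0,0.01,0],[0,0,0,0,0,0.01,0],[0,0,0,0,0,0.01,0],[0,0,0,0,0,0.007,0],[0,0,0,0,0,0,0],[0,0,0,0,0,0,0],[0,0,0,0,0,0,0]]'; python3 pk.py
```

```text
time_s: 15.7
eef_pos: [0.5986, 0.3139, 0.0632]
eef_rot: [0.001, 0.382, 0.924, 0.001]
wrist_force: [0.1, 0.3, -1.3]
opening: 0.605
grasp_force: 62.8
turn/pi [0.0008 0.0005 0.0003] rows>=0.0 | shift/.3 in now-axes [-0.0016 -0.0034 -0.2893] in final axes [-0.0012 -0.0041 -0.2893] mm 86.0
tilt deg 0.15851174017873876 [ 0.31  0.59  1.45 -0.    1.1  -0.48]
```

```bash
python3 -m handwheel '[[0,0,0,0,0,0.003,0],[0,0,0,0,0,0.003,0],[0,0,0,0,0,0.003,0],[0,0,0,0,0,0.002,0],[0,0,0,0,0,0,0],[0,0,0,0,0,0,0],[0,0,0,0,0,0,0],[0,0,0,0,0,0,0]]'; python3 pk.py
```

```text
time_s: 16.5
eef_pos: [0.5994, 0.3136, 0.0621]
eef_rot: [0.002, 0.382, 0.924, 0.001]
wrist_force: [-3.5, -3.9, 12.6]
opening: 0.609
grasp_force: 63.9
turn/pi [0.001  0.0009 0.0004] rows>=0.0 | shift/.3 in now-axes [ 0.0006 -0.0043 -0.2929] in final axes [ 0.0014 -0.0051 -0.2929] mm 87.0
tilt deg 0.2396988088497908 [ 0.31  0.59  1.45 -0.    1.1  -0.48]
```

```bash
python3 -m handwheel '[[0,0,0,0,0,0,0.65],[0,0,0,0,0,0,0.7],[0,0,0,0,0,0,0.8],[0,0,0,0,0,0,0.9],[0,0,0,0,0,0,1],[0,0,0,0,0,0,1],[0,0,0,0,0,-0.03,1],[0,0,0,0,0,-0.06,1]]' && python3 -m handwheel '[[0,0,0,0,0,-0.1,1],[0,0,0,0,0,-0.1,1],[0,0,0,0,0,-0.15,1],[0,0,0,0,0,-0.16,1],[0,0,0,0,0,-0.16,1],[0,0,0,0,0,-0.16,1],[0,0,0,0,0,0,1],[0,0,0,0,0,0,1]]'
python3 - <<'E'
from h import *
a=ax(158);O=GL-.089*a;np.set_printoptions(suppress=True)
for roll in (0,-45): go(O+a*.15,tool(a,roll))
m=ctrl.camera_model("wrist");im=ctrl.camera("wrist");cv2.imwrite("pics/w5.png",im)
print("pocket",proj("wrist",[.598,.3128,.072],m),"bay",proj("wrist",[.491,.3208,.004],m))
E
```

```text
time_s: 17.3
eef_pos: [0.5973, 0.3135, 0.0861]
eef_rot: [-0.0, 0.382, 0.924, -0.0]
wrist_force: [-0.1, -0.3, 0.8]
opening: 1.002
grasp_force: 0.0
time_s: 18.1
eef_pos: [0.5985, 0.314, 0.34]
eef_rot: [0.003, 0.382, 0.924, 0.003]
wrist_force: [0.3, 0.4, 0.3]
opening: 1.0
grasp_force: 0.0
turn/pi [-0.131  -0.1245  0.26  ] rows>=6.6 | shift/.3 in now-axes [-0.4649 -0.8204  0.0549] in final axes [-0.9055 -0.246   0.108 ] mm 283.0
turn/pi [-0.0713 -0.1605  0.0166] rows>=3.7 | shift/.3 in now-axes [-0.4649 -0.8204  0.0549] in final axes [-0.4664 -0.8142  0.108 ] mm 283.0
pocket [248.37573832 152.1795996 ] bay [198.20343423  85.02308071]
```

View pics/w5.png

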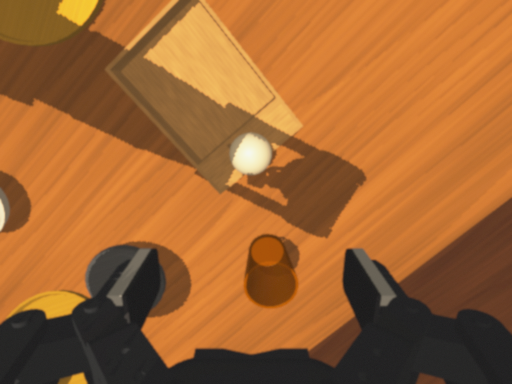

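The bulb stands upright in the pocket, with its globe at (252,154) against a predicted (248,152). Now the ring.

```bash
python3 -m handwheel '[[-0.0143,-0.0321,0.0033,0,0,0,1],[-0.0143,-0.0321,0.0033,0,0,0,1],[-0.0143,-0.0321,0.0033,0,0,0,1],[-0.0143,-0.0321,0.0033,0,0,0,1],[-0.0143,-0.0321,0.0033,0,0,0,1],[0,0,0,-0.06,-0.105,0,1],[0,0,0,-0.06,-0.105,0,1],[0,0,0,-0.06,-0.105,0,1]]' && python3 -m handwheel '[[0,0,0,-0.06,-0.105,0.01,1],[0,0,0,-0.06,-0.105,0.02,1],[0,0,0,-0.06,-0.105,0.03,1],[0,0,0,-0.06,-0.105,0.03,1],[0,0,0,-0.046,-0.079,0.02,1],[0,0,0,0,0,0,1],[0,0,0,0,0,0,1],[0,0,0,0,0,0,1]]'
python3 - <<'E'
from h import *
a=ax(158);O=GL-.089*a;np.set_printoptions(suppress=True)
go(O+a*.15,tool(a,-45));go(O+a*.035,tool(a,-45));print(cur()[2]["q"].round(2))
m=ctrl.camera_model("wrist");im=ctrl.camera("wrist");cv2.imwrite("pics/w6.png",im)
h=cv2.cvtColor(im,cv2.COLOR_BGR2HSV).astype(int);H,S,V=h[...,0],h[...,1],h[...,2]
e0=proj("wrist",O+a*.04,m);print("ring top exp",e0)
def circ(M,e0,w):
    M=M.astype(np.uint8);x,y=e0.astype(int);K=np.zeros_like(M);K[y-w:y+w,x-w:x+w]=1;M*=K
    n,l,s,c=cv2.connectedComponentsWithStats(M);i=1+s[1:,4].argmax();c=max(cv2.findContours((l==i).astype(np.uint8),0,1)[0],key=cv2.contourArea)
    return cv2.fitEllipse(cv2.convexHull(c))
print("ring",circ(im.max(2)<75,e0,48));print("dish",circ((H>18)&(H<32)&(S>120),e0,130),proj("wrist",O+a*.01,m))
E
```

```text
time_s: 18.95
eef_pos: [0.5608, 0.21, 0.3374]
eef_rot: [0.272, 0.391, 0.879, 0.007]
wrist_force: [0.3, -1.2, 1.2]
opening: 1.002
grasp_force: 0.0
time_s: 19.75
eef_pos: [0.523, 0.0416, 0.3178]
eef_rot: [0.273, 0.391, 0.879, 0.008]
wrist_force: [-0.2, 0.9, 0.2]
opening: 0.999
grasp_force: 0.0
turn/pi [-0.0015 -0.0012  0.0008] rows>=0.0 | shift/.3 in now-axes [-0.0086  0.0038 -0.0115] in final axes [-0.0086  0.0039 -0.0115] mm 4.0
turn/pi [-0.0015 -0.0012  0.0008] rows>=0.0 | shift/.3 in now-axes [-0.01    0.0057  0.3718] in final axes [-0.0086  0.0039  0.3719] mm 111.0
[-0.04 -0.3   2.   -0.23  0.93 -0.68]
ring top exp [252.91837809 196.33631414]
ring ((251.8280792236328, 192.91688537597656), (63.58086395263672, 65.1922607421875), 177.96395874023438)
dish ((244.11199951171875, 188.09356689453125), (173.7045135498047, 207.7040557861328), 47.68508529663086) [252.88083993 185.42229649]
```

View pics/w6.png

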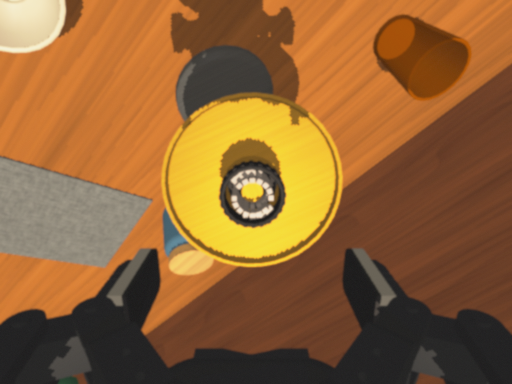

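The ring is at (252,193), within about 1 mm of the prediction, so I'll descend and grip it.

```bash
python3 -m handwheel '[[-0.0015,-0.0012,0.0008,-0.0086,0.004,0,1],[0,0,0,0,0,0.1,1],[0,0,0,0,0,0.1,1],[0,0,0,0,0,0.1,1],[0,0,0,0,0,0.05,1],[0,0,0,0,0,0.022,1],[0,0,0,0,0,0,1],[0,0,0,0,0,0,1]]'
cat > sk.py <<'E'
from h import *
np.set_printoptions(suppress=True)
a=ax(158);O=GL-.089*a;p,R,o=cur();T=tool(a);print("F",(R.T@o["wrist_force"]).round(2),"M",(R.T@o["torque"]).round(3),"socket-frame mm (toolaxes, z up)",(T.T@(p-O)*[1,1,-1]*1e3).round(1),"rot",np.degrees(Ro.from_matrix(T.T@R).as_rotvec()).round(2),"q6",o["q"][5].round(2))
E
python3 sk.py
python3 -m handwheel '[[0,0,0,0,0,0,0],[0,0,0,0,0,0,0],[0,0,0,0,0,0,0],[0,0,0,0,0,0,0],[0,0,0,0,0,0,0],[0,0,0,0,0,0,0],[0,0,0,0,0,0,0],[0,0,0,0,0,0,0]]';python3 sk.py
```

```text
time_s: 20.6
eef_pos: [0.5806, 0.0183, 0.2261]
eef_rot: [0.276, 0.392, 0.878, 0.01]
wrist_force: [0.0, -1.2, 0.9]
opening: 1.003
grasp_force: 0.0
F [-1.26 -0.61 -0.52] M [0.106 0.22  0.009] socket-frame mm (toolaxes, z up) [-0.4  1.2 35.9] rot [ -0.1   -0.06 -45.  ] q6 -0.67
time_s: 21.4
eef_pos: [0.5802, 0.0181, 0.2269]
eef_rot: [0.277, 0.391, 0.878, 0.01]
wrist_force: [-10.1, 3.1, 9.7]
opening: 0.587
grasp_force: 59.8
F [  3.01  -2.45 -13.83] M [ 0.599  0.593 -0.201] socket-frame mm (toolaxes, z up) [-0.7  1.2 36.7] rot [ -0.11  -0.09 -45.01] q6 -0.67
```

```bash
python3 -m handwheel '[[0,0,0,0,0,-0.003,0],[0,0,-0.02,0,0,0,0],[0,0,-0.02,0,0,0,0],[0,0,-0.02,0,0,0,0],[0,0,-0.02,0,0,0,0],[0,0,-0.02,0,0,0,0],[0,0,0,0,0,0,0],[0,0,0,0,0,0,0]]';python3 sk.py
```

```text
time_s: 22.2
eef_pos: [0.5801, 0.0181, 0.2269]
eef_rot: [0.275, 0.25, 0.928, -0.033]
wrist_force: [-4.3, 2.5, 5.6]
opening: 0.586
grasp_force: 63.0
F [ 1.26  0.59 -7.39] M [ 0.13   0.482 -0.129] socket-frame mm (toolaxes, z up) [-0.7  1.1 36.8] rot [ -0.09  -0.1  -62.88] q6 -0.98
```

```bash
python3 -m handwheel '[[0,0,-0.025,0,0,0,0],[0,0,-0.025,0,0,0,0],[0,0,-0.025,0,0,0,0],[0,0,-0.025,0,0,0,0],[0,0,-0.025,0,0,0,0],[0,0,-0.025,0,0,0,0],[0,0,-0.025,0,0,0,0],[0,0,0,0,0,0,0]]';python3 sk.py
```

```text
time_s: 23.0
eef_pos: [0.5803, 0.0181, 0.2271]
eef_rot: [0.256, -0.012, 0.961, -0.107]
wrist_force: [-3.4, 1.2, 6.6]
opening: 0.59
grasp_force: 62.9
F [-0.34 -0.3  -7.49] M [-0.149  0.29  -0.088] socket-frame mm (toolaxes, z up) [-0.8  1.4 36.8] rot [ -0.09  -0.16 -94.49] q6 -1.54
```

```bash
python3 -m handwheel '[[0,0,-0.032,0,0,0,0],[0,0,-0.032,0,0,0,0],[0,0,-0.032,0,0,0,0],[0,0,-0.032,0,0,0,0],[0,0,-0.032,0,0,0,0],[0,0,-0.032,0,0,0,0],[0,0,-0.032,0,0,0,0],[0,0,0,0,0,0,0]]';python3 sk.py
python3 -m handwheel '[[0,0,0,0,0,-0.006,0],[0,0,0,0,0,-0.006,0],[0,0,0,0,0,-0.006,0],[0,0,0,0,0,-0.006,0],[0,0,0,0,0,0,0],[0,0,0,0,0,0,0],[0,0,0,0,0,0,0],[0,0,0,0,0,0,0]]';python3 sk.py
python3 - <<'E'
from h import *
a=ctrl.camera("scene");b=ctrl.camera("side")
cv2.imwrite("pics/p2.png",np.hstack([cv2.resize(a[160:240,250:350],None,fx=4,fy=4),cv2.resize(b[130:210,240:340],None,fx=4,fy=4)]))
E
```

```text
time_s: 23.8
eef_pos: [0.5804, 0.0184, 0.2272]
eef_rot: [0.203, -0.342, 0.898, -0.188]
wrist_force: [-2.9, 2.1, 5.9]
opening: 0.587
grasp_force: 62.8
F [-0.9   0.17 -6.86] M [-0.492  0.017 -0.042] socket-frame mm (toolaxes, z up) [-0.5  1.6 36.9] rot [  -0.08   -0.22 -134.83] q6 -2.24
time_s: 24.6
eef_pos: [0.5762, 0.0194, 0.232]
eef_rot: [0.202, -0.342, 0.898, -0.188]
wrist_force: [-0.5, -0.3, 0.4]
opening: 0.582
grasp_force: 62.1
F [ 0.48 -0.08 -0.51] M [-0.193  0.12  -0.008] socket-frame mm (toolaxes, z up) [-0.7  0.3 43.2] rot [   0.02   -0.06 -134.79] q6 -2.24
```

I've now viewed 11 pictures, one over the limit of 10. From here I'll check numerically only: force, opening and colour masks.

```bash
python3 -m handwheel '[[0,0,0,0,0,-0.02,0],[0,0,0,0,0,-0.02,0],[0,0,0,0,0,-0.02,0],[0,0,0,0,0,-0.02,0],[0,0,0,0,0,-0.04,0],[0,0,0,0,0,0,0],[0,0,0,0,0,0,0],[0,0,0,0,0,0,0]]';python3 sk.py
python3 - <<'E'
from h import *
a=ax(158);O=GL-.089*a
e=proj("side",O+a*.01);im=ctrl.camera("side");old=cv2.imread("pics/side1f.png")
for i in (old,im):
    h=cv2.cvtColor(i,cv2.COLOR_BGR2HSV).astype(int);M=(h[...,0]>17)&(h[...,0]<30)&(h[...,1]>110)&(h[...,2]>90);x,y=e.astype(int);M=M[y-25:y+25,x-30:x+30];ys,xs=np.where(M);print(M.sum(),xs.min()+x-30,xs.max()+x-30,ys.min()+y-25,ys.max()+y-25)
E
```

```text
time_s: 25.5
eef_pos: [0.5584, 0.0266, 0.2624]
eef_rot: [0.202, -0.342, 0.898, -0.188]
wrist_force: [0.3, -0.0, 0.1]
opening: 0.589
grasp_force: 62.2
F [-0.19 -0.23  0.05] M [-0.272  0.142 -0.012] socket-frame mm (toolaxes, z up) [-0.7  0.2 79.2] rot [   0.02   -0.06 -134.79] q6 -2.25
499 262 316 152 182
472 262 317 152 182
```

```bash
python3 -m handwheel '[[0,0,0,0,0,-0.08,0],[0,0,0,0,0,-0.08,0],[0,0,0,0,0,-0.08,0],[0,0,0,0,0,0,0],[0,0,0,0,0,0,0],[0,0,0,0,0,0,0],[0,0,0,0,0,0,0],[0,0,0,0,0,0,0]]'
python3 - <<'E'
from h import *
for r in (-120,-135): go([.491,.3208,.15],tool([0,0,1],r))
print(cur()[2]["q"].round(2))
E
```

```text
time_s: 26.35
eef_pos: [0.523, 0.0407, 0.3224]
eef_rot: [0.201, -0.342, 0.898, -0.188]
wrist_force: [0.1, -0.4, -0.6]
opening: 0.586
grasp_force: 62.5
turn/pi [-0.1507  0.0943  0.0632] rows>=4.0 | shift/.3 in now-axes [-0.4373  0.9797  0.2493] in final axes [-0.3745  0.8619  0.5746] mm 330.0
turn/pi [-0.1615  0.0737 -0.0179] rows>=3.7 | shift/.3 in now-axes [-0.4373  0.9797  0.2493] in final axes [-0.5848  0.7356  0.5746] mm 330.0
[-0.04 -0.31  2.   -0.22  0.93 -2.25]
```

```bash
python3 -m handwheel '[[-0.0323,0.0147,-0.0036,0,0,0,0],[-0.0323,0.0147,-0.0036,0,0,0,0],[-0.0323,0.0147,-0.0036,0,0,0,0],[-0.0323,0.0147,-0.0036,0,0,0,0],[-0.0323,0.0147,-0.0036,0,0,0,0],[0,0,0,-0.0835,0.105,0.01,0],[0,0,0,-0.0835,0.105,0.03,0],[0,0,0,-0.0835,0.105,0.03,0]]' && python3 -m handwheel '[[0,0,0,-0.0835,0.105,0.08,0],[0,0,0,-0.0835,0.105,0.08,0],[0,0,0,-0.0835,0.105,0.08,0],[0,0,0,-0.0835,0.105,0.08,0],[0,0,0,0,0,0.09,0],[0,0,0,0,0,0.09,0],[0,0,0,0,0,0,0],[0,0,0,0,0,0,0]]'
python3 - <<'E'
from h import *
go([.491,.3208,.018],tool([0,0,1],-135))
E
```

```text
time_s: 27.15
eef_pos: [0.5098, 0.1615, 0.3017]
eef_rot: [0.001, -0.382, 0.924, -0.0]
wrist_force: [0.5, -1.1, -0.1]
opening: 0.587
grasp_force: 62.5
time_s: 27.95
eef_pos: [0.4913, 0.3206, 0.1523]
eef_rot: [0.0, -0.383, 0.924, -0.0]
wrist_force: [-0.5, 0.3, 0.4]
opening: 0.589
grasp_force: 62.6
turn/pi [-0.0003  0.0002  0.0002] rows>=0.0 | shift/.3 in now-axes [0.0006 0.0016 0.4476] in final axes [3.000e-04 1.100e-03 4.476e-01] mm 134.0
```

```bash
python3 -m handwheel '[[0,0,0,0,0,0.1,0],[0,0,0,0,0,0.1,0],[0,0,0,0,0,0.1,0],[0,0,0,0,0,0.08,0],[0,0,0,0,0,0.04,0],[0,0,0,0,0,0.01,0],[0,0,0,0,0,0.01,0],[0,0,0,0,0,0,0]]';python3 -m handwheel '[[0,0,0,0,0,0.003,0],[0,0,0,0,0,0.003,0],[0,0,0,0,0,0,0],[0,0,0,0,0,0,0],[0,0,0,0,0,0,0],[0,0,0,0,0,0,0],[0,0,0,0,0,0,0],[0,0,0,0,0,0,0]]'
```

```text
time_s: 28.75
eef_pos: [0.4928, 0.3213, 0.022]
eef_rot: [0.002, -0.383, 0.924, -0.0]
wrist_force: [-0.3, 0.2, 0.2]
opening: 0.585
grasp_force: 62.5
time_s: 29.55
eef_pos: [0.4917, 0.3209, 0.0188]
eef_rot: [0.001, -0.383, 0.924, -0.0]
wrist_force: [0.1, -0.1, -1.1]
opening: 0.587
grasp_force: 62.6
```

```bash
python3 -m handwheel '[[0,0,0,0,0,0.003,0],[0,0,0,0,0,0.003,0],[0,0,0,0,0,0.002,0],[0,0,0,0,0,0,0],[0,0,0,0,0,0,0],[0,0,0,0,0,0,0],[0,0,0,0,0,0,0],[0,0,0,0,0,0,0]]'
```

```text
time_s: 30.35
eef_pos: [0.4919, 0.321, 0.0176]
eef_rot: [0.001, -0.383, 0.924, -0.0]
wrist_force: [-3.3, -1.4, 9.3]
opening: 0.591
grasp_force: 63.6
```

```bash
python3 -m handwheel '[[0,0,0,0,0,0,0.65],[0,0,0,0,0,0,0.7],[0,0,0,0,0,0,0.8],[0,0,0,0,0,0,0.8],[0,0,0,0,0,0,0.8],[0,0,0,0,0,0,0.8],[0,0,0,0,0,-0.03,0.8],[0,0,0,0,0,-0.06,0.8]]' && python3 -m handwheel '[[0,0,0,0,0,-0.1,1],[0,0,0,0,0,-0.1,1],[0,0,0,0,0,-0.15,1],[0,0,0,0,0,-0.15,1],[0,0,0,0,0,-0.15,1],[0,0,0,0,0,-0.15,1],[0,0,0,0,0,-0.1,1],[0,0,0,0,0,0,1]]'
python3 - <<'E'
from h import *
np.set_printoptions(suppress=True)
m=ctrl.camera_model("wrist");im=ctrl.camera("wrist");cv2.imwrite("pics/w7.png",im)
M=(im.max(2)<60).astype(np.uint8);e=proj("wrist",[.491,.3208,.012],m);n,l,s,c=cv2.connectedComponentsWithStats(M)
print("exp ring",e);[print(s[i],c[i].round(1),plane("wrist",*c[i],.012,m).round(3)) for i in range(1,n) if s[i,4]>150 and np.hypot(*(c[i]-e))<90]
e=proj("wrist",[.598,.3128,.072],m);h=cv2.cvtColor(im,cv2.COLOR_BGR2HSV);n,l,s,c=cv2.connectedComponentsWithStats(((h[...,1]<110)&(h[...,2]>110)).astype(np.uint8))
print("exp globe",e);[print(s[i],c[i].round(1)) for i in range(1,n) if s[i,4]>150 and np.hypot(*(c[i]-e))<90]
a=ax(158);O=GL-.089*a
for r in (-45,-135): go(O+a*.10,tool(a,r))
E
```

```text
time_s: 31.15
eef_pos: [0.4905, 0.3204, 0.0427]
eef_rot: [-0.0, -0.383, 0.924, -0.0]
wrist_force: [0.1, -0.0, 0.5]
opening: 0.796
grasp_force: 0.0
time_s: 31.95
eef_pos: [0.4931, 0.3218, 0.3205]
eef_rot: [0.007, -0.383, 0.924, -0.0]
wrist_force: [-0.3, -0.0, 0.6]
opening: 1.0
grasp_force: 0.0
exp ring [253.12590482 143.10186002]
[235 125  37  38 259] [255.7 142.5] [0.488 0.323 0.012]
exp globe [189.39281695 205.5371838 ]
[ 167  182   43   47 1439] [188.4 206.4]
[121 249  28  34 261] [134.6 263.2]
turn/pi [ 0.0704 -0.1829  0.5025] rows>=11.3 | shift/.3 in now-axes [ 0.5528 -0.8145  0.1234] in final axes [-0.7117 -0.5712  0.3892] mm 297.0
turn/pi [ 0.1605 -0.0713  0.0165] rows>=3.7 | shift/.3 in now-axes [ 0.5528 -0.8145  0.1234] in final axes [ 0.5712 -0.7117  0.3892] mm 297.0
```

The ring lies flat in the bay near (0.488, 0.323) and the globe is still at its pocket position. Now the dish.

```bash
python3 - <<'E'
from h import *
a=ax(158);O=GL-.089*a
go(O+a*.10,tool(a,-100))
E
```

```text
turn/pi [ 0.134  -0.1184  0.2059] rows>=5.7 | shift/.3 in now-axes [ 0.5528 -0.8145  0.1234] in final axes [ 0.0597 -0.9106  0.3892] mm 297.0
```

```bash
python3 -m handwheel '[[0.0168,-0.0148,0.0257,0,0,0,1],[0.0168,-0.0148,0.0257,0,0,0,1],[0.0168,-0.0148,0.0257,0,0,0,1],[0.0168,-0.0148,0.0257,0,0,0,1],[0.0168,-0.0148,0.0257,0,0,0,1],[0.0168,-0.0148,0.0257,0,0,0,1],[0.0168,-0.0148,0.0257,0,0,0,1],[0.0164,-0.0148,0.026,0,0,0,1]]' && python3 -m handwheel '[[0,0,0,0.008,-0.13,0,1],[0,0,0,0.008,-0.13,0,1],[0,0,0,0.008,-0.13,0,1],[0,0,0,0.008,-0.13,0,1],[0,0,0,0.008,-0.13,0.02,1],[0,0,0,0.008,-0.13,0.05,1],[0,0,0,0.008,-0.13,0.08,1],[0,0,0,0,0,0.1,1]]'
python3 - <<'E'
from h import *
np.set_printoptions(suppress=True)
a=ax(158);O=GL-.089*a
go(O+a*.10,tool(a,-100));go(O+a*.018,tool(a,-100));print(cur()[2]["q"].round(2))
m=ctrl.camera_model("wrist");im=ctrl.camera("wrist");cv2.imwrite("pics/w8.png",im)
h=cv2.cvtColor(im,cv2.COLOR_BGR2HSV).astype(int);H,S,V=h[...,0],h[...,1],h[...,2];M=((H>18)&(H<32)&(S>120)).astype(np.uint8)
n,l,s,c=cv2.connectedComponentsWithStats(M);i=1+s[1:,4].argmax();k=max(cv2.findContours((l==i).astype(np.uint8),0,1)[0],key=cv2.contourArea)
print(s[i],cv2.fitEllipse(cv2.convexHull(k)),"exp rim centre",proj("wrist",O+a*.01,m))
E
```

```text
time_s: 32.8
eef_pos: [0.4901, 0.3203, 0.3118]
eef_rot: [0.246, -0.057, 0.96, -0.12]
wrist_force: [-0.5, -0.2, -0.4]
opening: 1.0
grasp_force: 0.0
time_s: 33.6
eef_pos: [0.5281, 0.035, 0.3133]
eef_rot: [0.247, -0.056, 0.96, -0.121]
wrist_force: [0.9, 0.6, -0.7]
opening: 1.0
grasp_force: 0.0
turn/pi [-0.0015 -0.0011 -0.0007] rows>=0.0 | shift/.3 in now-axes [-0.0045  0.014   0.1298] in final axes [-0.004   0.0134  0.1299] mm 39.0
turn/pi [-0.0015 -0.0011 -0.0007] rows>=0.0 | shift/.3 in now-axes [-0.0054  0.0153  0.4031] in final axes [-0.004   0.0134  0.4032] mm 121.0
[-0.05 -0.29  2.   -0.23  0.91 -1.65]
[  161    89   187   178 18773] ((253.28561401367188, 177.82882690429688), (177.32847595214844, 186.10601806640625), 92.68663787841797) exp rim centre [256.04783382 186.27440296]
```

```bash
python3 -m handwheel '[[-0.0015,-0.0011,-0.0007,-0.002,0.011,0,1],[0,0,0,0,0,0.1,1],[0,0,0,0,0,0.1,1],[0,0,0,0,0,0.1,1],[0,0,0,0,0,0.07,1],[0,0,0,0,0,0.033,1],[0,0,0,0,0,0,1],[0,0,0,0,0,0,1]]';python3 sk.py
python3 - <<'E'
from h import *
np.set_printoptions(suppress=True)
a=ax(158);O=GL-.089*a
go(O+a*.018,tool(a,-100))
E
```

```text
time_s: 34.45
eef_pos: [0.5872, 0.0201, 0.21]
eef_rot: [0.248, -0.061, 0.96, -0.117]
wrist_force: [0.2, -0.5, -0.0]
opening: 0.996
grasp_force: 0.0
F [-0.06 -0.53  0.24] M [-0.14   0.216  0.033] socket-frame mm (toolaxes, z up) [ 4.9 -1.2 19.3] rot [  -0.15    0.26 -100.31] q6 -1.62
turn/pi [ 0.0014 -0.0002  0.0017] rows>=0.0 | shift/.3 in now-axes [-0.0009 -0.0167  0.0043] in final axes [-0.001  -0.0167  0.0043] mm 5.0
```

```bash
python3 -m handwheel '[[0.0014,0,0.0017,-0.001,-0.0165,0.004,1],[0,0,0,0,0,0,1],[0,0,0,0,0,0,0.7],[0,0,0,0,0,0,0],[0,0,0,0,0,0,0],[0,0,0,0,0,0,0],[0,0,0,0,0,0,0],[0,0,0,0,0,0,0]]';python3 sk.py
```

```text
time_s: 35.25
eef_pos: [0.588, 0.0144, 0.2104]
eef_rot: [0.248, -0.057, 0.96, -0.119]
wrist_force: [-9.4, 2.0, 9.8]
opening: 0.593
grasp_force: 59.7
F [  3.32  -0.06 -13.35] M [-0.027  0.884  0.152] socket-frame mm (toolaxes, z up) [-0.7 -0.3 18.1] rot [  0.12   0.05 -99.94] q6 -1.63
```

```bash
python3 -m handwheel '[[0,0,0,0,0,-0.005,0],[0,0,0,0,0,-0.007,0],[0,0,0,0,0,-0.007,0],[0,0,0,0,0,-0.007,0],[0,0,0,0,0,-0.007,0],[0,0,0,0,0,0,0],[0,0,0,0,0,0,0],[0,0,0,0,0,0,0]]';python3 sk.py
python3 -m handwheel '[[0,0,0,0,0,-0.02,0],[0,0,0,0,0,-0.02,0],[0,0,0,0,0,-0.03,0],[0,0,0,0,0,-0.03,0],[0,0,0,0,0,-0.04,0],[0,0,0,0,0,-0.06,0],[0,0,0,0,0,-0.08,0],[0,0,0,0,0,-0.08,0]]';python3 sk.py
```

```text
time_s: 36.05
eef_pos: [0.5834, 0.0163, 0.2178]
eef_rot: [0.248, -0.057, 0.96, -0.119]
wrist_force: [0.3, 0.7, -1.7]
opening: 0.597
grasp_force: 62.8
F [0.41 1.1  1.44] M [-0.165  0.32  -0.044] socket-frame mm (toolaxes, z up) [-0.6 -0.6 27. ] rot [  0.11   0.06 -99.95] q6 -1.63
time_s: 36.85
eef_pos: [0.5294, 0.0382, 0.3106]
eef_rot: [0.248, -0.057, 0.96, -0.118]
wrist_force: [0.3, 0.2, -1.0]
opening: 0.592
grasp_force: 63.0
F [0.15 0.41 0.99] M [-0.222  0.336  0.009] socket-frame mm (toolaxes, z up) [ -0.5  -0.7 136.6] rot [  0.11   0.08 -99.95] q6 -1.65
```

```bash
python3 -m handwheel '[[0,0,0,0,0,-0.05,0],[0,0,0,0,0,0,0],[0,0,0,0,0,0,0],[0,0,0,0,0,0,0],[0,0,0,0,0,0,0],[0,0,0,0,0,0,0],[0,0,0,0,0,0,0],[0,0,0,0,0,0,0]]'; python3 - <<'E'
from h import *
np.set_printoptions(suppress=True)
for r in (-70,-100): go([.5546,-.3507,.20],tool([0,0,1],r))
print(cur()[2]["q"].round(2),"canister",plane("scene",283,318,.11),plane("side",365,243,.11))
E
```

```text
time_s: 37.65
eef_pos: [0.5231, 0.0407, 0.3218]
eef_rot: [0.248, -0.057, 0.96, -0.119]
wrist_force: [0.3, 0.3, -1.9]
opening: 0.596
grasp_force: 63.1
turn/pi [-0.048   0.1721  0.1452] rows>=4.8 | shift/.3 in now-axes [ 0.3165 -1.1609  0.656 ] in final axes [-0.5448 -1.1902  0.4061] mm 411.0
turn/pi [-0.0901  0.1525 -0.0171] rows>=3.7 | shift/.3 in now-axes [ 0.3165 -1.1609  0.656 ] in final axes [ 0.1233 -1.3031  0.4061] mm 411.0
[-0.04 -0.31  2.   -0.22  0.93 -1.65] canister [ 0.71489445 -0.21381202  0.11      ] [ 0.71709876 -0.23085767  0.11      ]
```

```bash
python3 -m handwheel '[[-0.018,0.0305,-0.0034,0,0,0,0],[-0.018,0.0305,-0.0034,0,0,0,0],[-0.018,0.0305,-0.0034,0,0,0,0],[-0.018,0.0305,-0.0034,0,0,0,0],[-0.018,0.0305,-0.0034,0,0,0,0],[0,0,0,0.009,-0.1,0,0],[0,0,0,0.009,-0.1,0,0],[0,0,0,0.009,-0.1,0,0]]' && python3 -m handwheel '[[0,0,0,0.012,-0.125,0,0],[0,0,0,0.012,-0.125,0,0],[0,0,0,0.012,-0.125,0.01,0],[0,0,0,0.012,-0.125,0.03,0],[0,0,0,0.012,-0.125,0.05,0],[0,0,0,0.012,-0.125,0.05,0],[0,0,0,0.012,-0.125,0.05,0],[0,0,0,0.01,-0.12,0.05,0]]' && python3 -m handwheel '[[0,0,0,0,0,0.08,0],[0,0,0,0,0,0.08,0],[0,0,0,0,0,0,0],[0,0,0,0,0,0,0],[0,0,0,0,0,0,0],[0,0,0,0,0,0,0],[0,0,0,0,0,0,0],[0,0,0,0,0,0,0]]'
python3 - <<'E'
from h import *
np.set_printoptions(suppress=True)
go([.5546,-.3507,.024],tool([0,0,1],-100));print(cur()[2]["q"].round(2))
E
```

```text
time_s: 38.45
eef_pos: [0.5312, -0.0504, 0.3219]
eef_rot: [0.0, -0.087, 0.996, -0.0]
wrist_force: [0.5, -0.5, -1.5]
opening: 0.596
grasp_force: 63.1
time_s: 39.25
eef_pos: [0.5549, -0.3502, 0.2495]
eef_rot: [0.0, -0.087, 0.996, -0.0]
wrist_force: [1.0, 0.3, -1.2]
opening: 0.597
grasp_force: 63.1
time_s: 40.05
eef_pos: [0.5552, -0.3482, 0.2033]
eef_rot: [0.001, -0.087, 0.996, -0.001]
wrist_force: [0.4, -0.4, -2.6]
opening: 0.593
grasp_force: 63.2
turn/pi [-0.0005  0.0005  0.    ] rows>=0.0 | shift/.3 in now-axes [ 0.0044 -0.0068  0.5975] in final axes [ 0.0034 -0.0077  0.5975] mm 179.0
[-0.74  0.39  1.43  0.    1.32 -2.49]
```

```bash
python3 -m handwheel '[[0,0,0,0.0035,-0.0075,0.1,0],[0,0,0,0,0,0.1,0],[0,0,0,0,0,0.1,0],[0,0,0,0,0,0.1,0],[0,0,0,0,0,0.1,0],[0,0,0,0,0,0.06,0],[0,0,0,0,0,0.02,0],[0,0,0,0,0,0,0]]';python3 -m handwheel '[[0,0,0,0,0,0.005,0],[0,0,0,0,0,0.005,0],[0,0,0,0,0,0,0],[0,0,0,0,0,0,0],[0,0,0,0,0,0,0],[0,0,0,0,0,0,0],[0,0,0,0,0,0,0],[0,0,0,0,0,0,0]]'
```

```text
time_s: 40.85
eef_pos: [0.5542, -0.3505, 0.028]
eef_rot: [0.0, -0.087, 0.996, 0.0]
wrist_force: [0.4, 0.8, -0.7]
opening: 0.591
grasp_force: 63.2
time_s: 41.65
eef_pos: [0.5543, -0.3506, 0.0253]
eef_rot: [0.0, -0.087, 0.996, -0.0]
wrist_force: [-0.4, -0.2, -2.3]
opening: 0.595
grasp_force: 63.2
```

```bash
python3 -m handwheel '[[0,0,0,0,0,0.003,0],[0,0,0,0,0,0.003,0],[0,0,0,0,0,0.003,0],[0,0,0,0,0,0,0],[0,0,0,0,0,0,0],[0,0,0,0,0,0,0],[0,0,0,0,0,0,0],[0,0,0,0,0,0,0]]'
```

```text
time_s: 42.45
eef_pos: [0.5545, -0.3507, 0.0235]
eef_rot: [0.0, -0.087, 0.996, -0.0]
wrist_force: [-2.3, 1.2, 5.1]
opening: 0.598
grasp_force: 63.7
```

Contact at the expected height. I'll release and retreat.

```bash
python3 -m handwheel '[[0,0,0,0,0,0,0.65],[0,0,0,0,0,0,0.7],[0,0,0,0,0,0,0.85],[0,0,0,0,0,0,0.85],[0,0,0,0,0,0,0.85],[0,0,0,0,0,0,0.85],[0,0,0,0,0,-0.03,0.85],[0,0,0,0,0,-0.06,0.85]]' && python3 -m handwheel '[[0,0,0,0,0,-0.1,1],[0,0,0,0,0,-0.1,1],[0,0,0,0,0,-0.15,1],[0,0,0,0,0,-0.15,1],[0,0,0,0,0,-0.15,1],[0,0,0,0,0,-0.15,1],[0,0,0,0,0,-0.1,1],[0,0,0,0,0,0,1]]' && python3 -m handwheel '[[0,0,0,0,0,0,1],[0,0,0,0,0,0,1],[0,0,0,0,0,0,1],[0,0,0,0,0,0,1],[0,0,0,0,0,0,1],[0,0,0,0,0,0,1],[0,0,0,0,0,0,1],[0,0,0,0,0,0,1]]'
python3 - <<'E'
from h import *
np.set_printoptions(suppress=True)
m=ctrl.camera_model("wrist");im=ctrl.camera("wrist");cv2.imwrite("pics/w9.png",im)
h=cv2.cvtColor(im,cv2.COLOR_BGR2HSV).astype(int);H,S,V=h[...,0],h[...,1],h[...,2]
def comp(M,e):
    n,l,s,c=cv2.connectedComponentsWithStats(M.astype(np.uint8));i=min((i for i in range(1,n) if s[i,4]>80),key=lambda i:np.hypot(*(c[i]-e)));return s[i],c[i],l==i
s,c,L=comp((H>18)&(H<32)&(S>110),proj("wrist",[.5546,-.3507,.01],m));k=max(cv2.findContours(L.astype(np.uint8),0,1)[0],key=cv2.contourArea);e=cv2.fitEllipse(cv2.convexHull(k))
print("dish",s,e,plane("wrist",*e[0],.014,m).round(4))
im=ctrl.camera("scene");h=cv2.cvtColor(im,cv2.COLOR_BGR2HSV).astype(int);H,S,V=h[...,0],h[...,1],h[...,2]
e=proj("scene",[.598,.3128,.072]);print("globe",e,comp((S<110)&(V>110),e)[:2])
e=proj("scene",[.491,.3208,.012]);print("ring",e,comp(V<60,e)[:2])
E
```

```text
time_s: 43.25
eef_pos: [0.5534, -0.3497, 0.049]
eef_rot: [-0.001, -0.087, 0.996, 0.001]
wrist_force: [-1.0, 0.5, -0.1]
opening: 0.847
grasp_force: 0.0
time_s: 44.05
eef_pos: [0.5559, -0.352, 0.3288]
eef_rot: [0.005, -0.087, 0.996, -0.005]
wrist_force: [0.3, 0.1, -0.6]
opening: 0.996
grasp_force: 0.0
time_s: 44.85
eef_pos: [0.5542, -0.3505, 0.3195]
eef_rot: [0.0, -0.087, 0.996, -0.0]
wrist_force: [-0.4, 0.1, -0.1]
opening: 0.999
grasp_force: 0.0
dish [ 195   88  113  109 7958] ((250.67852783203125, 143.13754272460938), (110.7728271484375, 113.92356872558594), 83.77324676513672) [ 0.5484 -0.3523  0.014 ]
globe [346.1909916  167.47654613] (array([339, 158,  18,  23, 300], dtype=int32), array([347.02, 168.05]))
ring [316.39320308 164.00477715] (array([ 269,   17,   65,   56, 1611], dtype=int32), array([301.28243327,  47.46430788]))
```

```bash
python3 -c "
from bench import ctrl
print(ctrl.hand_in())"
```

```text
the job is handed in; nothing more can be done
None
```

I handed the job in at about 45 s: by measurement the bulb stands in the pocket, the ring lay flat in the bay when last checked (the final scene mask missed it), and the dish is flat about 6 mm off the mat's centre; I viewed 11 pictures, one over the limit of 10, and hand-in returned no verdict.

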